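# Grease the polishing spindle's bearing

## Task

The bearing of the bench polishing spindle needs greasing. First rinse its nipple: push the pump cap of the clamped cleaner bottle all the way down and let it spring back up. Then take the grease coupler out of its wooden holder, set its mouth squarely over the tilted nipple and press along the nipple's axis until the nipple snaps all the way in; finish there, still gripping the coupler and holding the nipple fully in against its spring (do not let go). Leave the bangle, pliers and file where they lie.

Things in the scene. Friction and masses are not known exactly. Their poses are not given: they have to be found in the camera images.
- cap_top (a point): Centre of the flat top of the grey pump cap (round, 32 mm across, 18 mm tall) of the white cleaner bottle (54 mm across); the bottle is fixed in a clamp on the bench. The top is 154 mm above the bench when up; a thin spout sticks 34 mm out sideways towards the spindle. z is up; the cap moves straight down.
- cap (a joint): Travel of the pump cap: 0 up, 0.008 m fully down (hard stop). Sprung: about 2 N to start, 7 N fully down; springs back when released.
- spindle: Polishing spindle, fixed to the bench: a grey bearing block (72 mm across, 38 mm wide, its round top 83 mm above the bench) on a steel foot 130 x 70 mm, with a shaft 47 mm above the bench along y from -105 to +50 mm, and a grey felt wheel 76 mm across at y = -75 mm. Origin: on the bench under the bearing's centre; z up. The nipple sits on a round boss (24 mm across) on top of the bearing, tilted 0.42 rad (24 degrees) from vertical towards the spindle's own -x.
- nipple_tip (a point): Tip of the brass grease nipple, on its axis; its own z axis is the nipple's axis, pointing out of the bearing. The nipple is 10 mm across at the head (tapering to 6 mm at the tip) and stands 20 mm out of the boss when out, tip about 111 mm above the bench. The tip moves in with the nipple.
- nipple (a joint): How far the nipple is pushed in along its axis: 0 out, 0.008 m fully in (hard stop). Sprung with a snap: the push rises from 4 N to about 14 N at 2 to 3 mm, then falls off and it snaps in past 5 mm; fully in it still pushes back with about 4 N and comes out again when let go.
- coupler: Grease coupler, loose, 0.14 to 0.28 kg, round about its z axis, 116 mm long. From its mouth (origin, z = 0) upward: steel nose 22 mm across, 40 mm long; dark collar 40 mm across, from 40 to 46 mm; plain aluminium barrel 26 mm across, from 46 to 116 mm. It stands upright, mouth down, in its holder.
- coupler_grip (a point): Centre of the coupler's barrel, on its axis, 81 mm from the mouth: where to grip. z points along the axis, away from the mouth.
- coupler_mouth (a point): Centre of the coupler's open mouth, on its axis. The bore is 15 mm wide and 8 mm deep with a flat floor, so the nipple's tip meets the floor 8 mm inside the mouth. z points from the mouth towards the barrel.
- holder: Wooden coupler holder, fixed to the bench: a foot 85 x 75 x 6 mm with an upright tube, 38 mm outside, 26 mm bore, its top 45 mm above the bench. The coupler's mouth stands on the foot, 6 mm above the bench, its collar just above the tube. Origin: bench level, on the tube's axis. Lift the coupler 45 mm or more to clear it.
- bangle: Steel bangle lying flat, 68 mm across, 6 mm tall; bystander.
- pliers: Pliers with blue handles lying flat, 140 mm long, 12 mm tall; origin near the joint; bystander.
- file: Hand file lying flat, 185 mm long, wooden handle 18 mm thick; origin where blade and handle meet; bystander.
- notebook: Notebook, 112 x 152 x 14 mm, with a pen on it, too heavy to shift; bystander.
Things that resemble listed ones, but are neither listed nor needed, are in the scene too. There is more than one size of the coupler; the one meant has the size given above.

How it is judged:
By the outcome, as a careful person would: the job done as asked, in the order asked, and still so for the second after the job is handed in, while the arm keeps its last pose, push and grip.
It also fails if it takes over 54 s, if anything falls off the work surface, if the arm or the gripper's body presses on something with over 40 N, if the wrist force passes 120 N, or if a joint passes its speed limit or range.

## Robot

A 6-joint arm with a two-finger parallel gripper is mounted at the origin on the work surface. World frame = base frame: x ahead of the robot, y to its left, z up, the work surface at z = 0. Lengths are in mm, angles in rad, forces in N, time in s.
With the tool pointing down it reaches from about 350 to 775 mm from the base axis. Payload 7.3 kg.
Tool frame: the origin (TCP) lies at the very end of the fingers, on their centre line; the grasp point (between the pads) lies 19 mm behind it; z points along the fingers, y is the line along which they close (so a half turn about z gives the same grasp; the last joint's range is limited). The gripper opens to 92 mm and grips with 3 to 60 N. Pads are 19 mm wide; open, the fingers measure 130 mm over their backs; the gripper's body (75 mm by 190 mm) begins 47 mm behind the grasp point.
Start: joints at [-1.433, 0.342, 1.524, -0, 1.275, -0.146], TCP at [147.025, -504.012, 226.741] pointing down, gripper open.
Joint ranges: [-2.53, 2.53], [-0.77, 2.02], [0.04, 2.7], [-1, 4.14], [0.28, 2.66], [-3.11, 3.11]. Speed limits (rad/s): [2.57, 2.57, 3.14, 3.14, 3.14, 3.14].

## Interface

Orientations are given as [roll, pitch, yaw] about the fixed x, y, z axes, in that order (R = Rz(yaw) Ry(pitch) Rx(roll)).
In Python, from plant import bot gives the robot as it stands.
- The arm moves only by the tool jog_arm, never from a script. Its argument "targets" is a list of rows, each an object with "xyz": the shift along the tool's x, y, z as a fraction of full scale, a list of three; "spin": the turn about the tool's z as a fraction of full scale. In form: [{"xyz": [x, y, z], "spin": spin}, ...]. A call has exactly 10 rows; each row shifts and turns the commanded pose from where the row before left it, along the tool's axes as they then stand; what a row does not reach is not made up. Full scale, the value 1, is 80 mm for a shift and 0.1 rad for a turn. A row lasts 1/8 s, in which the tool goes at most 62.5 mm and 10.7 degrees, less where a joint would pass 70% of its speed; a pose out of reach is approached as far as the arm can. A call with a number of a shift or a turn outside -1 to 1 is refused whole. A call with a gripper value outside its range is refused whole. "gripper" is the opening in per cent of the stroke, from 0 (shut) to 100 (fully open), set as the call begins (left out, the last holds). The fingers move at their own pace and stop on an object; the grip force is fixed at half the most. Time passes only in rows, so rows that do not move let the fingers close, or fill a call up. It gives the time, the measured TCP pose, the force, the opening and the grip force at its end, in the units of the state.
- bot.get_obs(): the state, without advancing time (a new reading comes with each control period).
- bot.capture(name): name is "side" or "top"; returns the picture (480x640x3 uint8, blue, green, red); there is no depth.
- bot.get_calibration(name): a dict with "vfov" (degrees; the focal length in pixels is half the picture's height over the tangent of half this angle, whatever the lens; pixels are square), "cx", "cy" (the principal point, pixels), "eye" and "rotation" of the camera in the world. Camera axes: x right, y down, z forward; pixel columns grow to the right and rows downward; lengths in mm; the calibration is good to about 2 mm. A picture is of the moment at which its call begins. get_calibration takes no time and is no camera call.
- bot.close_job(): hands the job in; it is judged then, once.
The state is a dict: "time": time; "joint_positions": joint angles; "dq": joint speeds; "tau": joint torques, N m; "tool_pos": TCP position; "tcp_rot": TCP orientation; "contact_force": force on the tool from outside, world axes, zero at the start; "moment": the same for the moment, N m; "grip_width": finger opening in mm; "finger_force": force on a finger pad.
Only numpy, scipy, OpenCV 4.12 (cv2) and the standard library are available. Lean on these libraries where they do the work, as an engineer would, in place of code of your own. Each camera call takes 0.05 s, during which the arm holds its last target. There are 200 camera calls.

## Working session

There is one attempt and no reset: what is moved stays moved. The work goes in short steps, Python scripts to look and compute and a tool call to move; the robot and the scene stay as the last step left them, time stands still between calls to the robot, and variables do not carry over. Pictures are saved under pics/ and viewed, at most 10 in all, crops included, and the job is handed in when it is done.

Besides the shell and the picture viewer there is one more tool, called after "Request:" by a JSON object that holds its "name" and its "arguments". jog_arm: Moves the arm, as the interface text tells. Shift numbers are shares of 80 mm and turn numbers shares of 0.1 rad, none past 1 either way. Its arguments: {"type":"object","properties":{"targets":{"type":"array","items":{"type":"object","properties":{"xyz":{"type":"array","items":{"type":"number"}},"spin":{"type":"number"}}}},"gripper":{"type":"number"}},"required":["targets"]}

```bash
mkdir -p pics; cat > h.py <<'E'
import numpy as np, cv2, sys
from plant import bot
def snap(n,f):
    im=bot.capture(n); cv2.imwrite('pics/'+f+'.png',im); return im
E
python3 - <<'E'
from h import *
for n in('side','top'):
    snap(n,n+'0'); print(n,bot.get_calibration(n))
print(bot.get_obs())
E
ls
```

```text
side {'vfov': 44.30258253987387, 'cx': 328.3347772861914, 'cy': 242.88295984387364, 'eye': array([525.98481215, 727.38227031, 905.18379334]), 'rotation': array([-2.41819194, -0.01093552, -3.04570791])}
top {'vfov': 46.758831257690815, 'cx': 315.75890875229663, 'cy': 229.56890454622874, 'eye': array([ 377.84666107,   -8.45027199, 1082.61722813]), 'rotation': array([-2.93926053e+00,  1.39752272e-03, -1.61401438e+00])}
{'time': 0.1, 'joint_positions': array([-1.43301438e+00,  3.42652298e-01,  1.52489112e+00,  1.34839677e-05,
        1.27537714e+00, -1.46007524e-01]), 'dq': array([-0.0008522 , -0.00416394, -0.00288617, -0.00010909,  0.00067981,
       -0.00061138]), 'tau': array([ 1.76404235e-03, -4.32003880e+01, -2.44693816e+01,  7.19001051e-02,
        5.26130840e-02, -4.41042198e-05]), 'tool_pos': array([ 146.97181991, -503.65255724,  226.1254387 ]), 'tcp_rot': array([-3.14028075e+00, -2.05954094e-04,  2.83785400e-01]), 'contact_force': array([-0.01570138, -0.59089841,  0.33661113]), 'moment': array([-0.01380227,  0.01190259,  0.01789008]), 'finger_force': 0.0, 'grip_width': 91.76103409006791}
h.py
pics
```

View pics/side0.png

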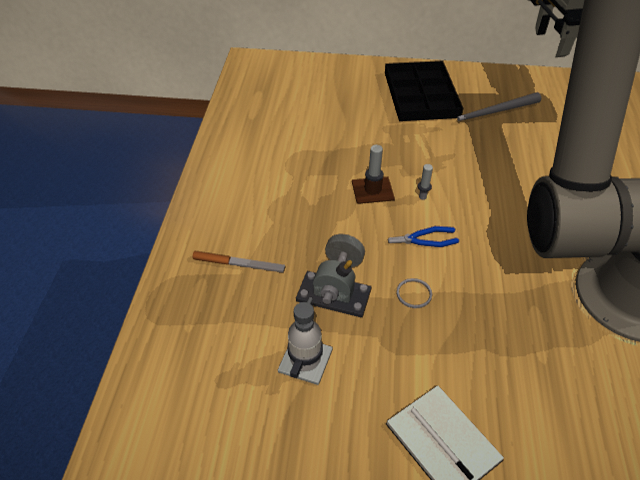

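View pics/top0.png

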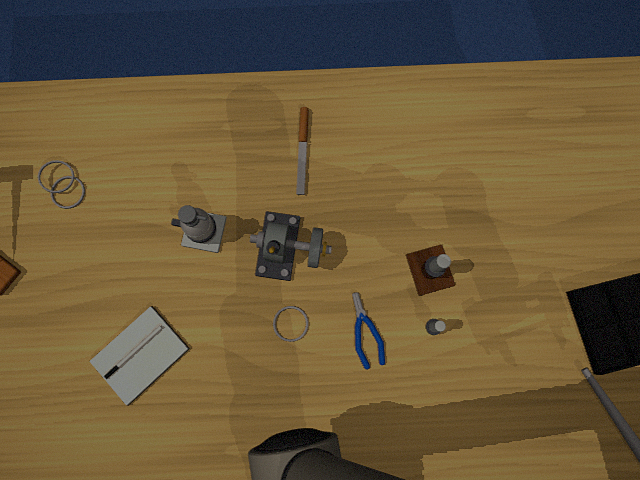

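The side view shows the holder and coupler at (374,165), nipple (346,267) and cap (303,312). The top view shows the coupler top at (443,261), nipple (274,247) and cap (189,212). The free-standing small coupler is a decoy. I'll zoom in on these next.

```bash
cat >> h.py <<'E'
from scipy.spatial.transform import Rotation as Ro
def ray(n,u,v):
    c=bot.get_calibration(n); f=240/np.tan(np.radians(c['vfov']/2))
    R=Ro.from_euler('xyz',c['rotation']).as_matrix()
    d=R@np.array([(u-c['cx'])/f,(v-c['cy'])/f,1]); return c['eye'],d/np.linalg.norm(d)
def plane(n,u,v,z):
    e,d=ray(n,u,v); return e+d*(z-e[2])/d[2]
def proj(n,p):
    c=bot.get_calibration(n); f=240/np.tan(np.radians(c['vfov']/2))
    q=Ro.from_euler('xyz',c['rotation']).as_matrix().T@(np.array(p)-c['eye']); return q[:2]/q[2]*f+[c['cx'],c['cy']]
def tri(a,b):
    e1,d1=ray('side',*a);e2,d2=ray('top',*b)
    s=np.linalg.lstsq(np.stack([d1,-d2],1),e2-e1,rcond=None)[0]
    p,q=e1+s[0]*d1,e2+s[1]*d2; return (p+q)/2,np.linalg.norm(p-q)
def mosaic(f,regs,w=66,s=4):
    T=[]
    for im,u,v in regs:
        c=cv2.resize(im[v-w//2:v+w//2,u-w//2:u+w//2],None,fx=s,fy=s,interpolation=cv2.INTER_CUBIC)
        c=cv2.convertScaleAbs(c,alpha=1.6)
        for k in range(w):
            for ax,o in((0,u),(1,v)):
                x=o-w//2+k
                if x%10==0:
                    a=(k*s,0) if ax==0 else (0,k*s); b=(k*s,6) if ax==0 else (6,k*s)
                    cv2.line(c,a,b,(0,255,255),1)
                    if x%20==0: cv2.putText(c,str(x),(a[0]-8,18) if ax==0 else (8,a[1]+4),0,.35,(0,255,255),1)
        T.append(c)
    cv2.imwrite('pics/'+f+'.png',np.vstack([np.hstack(T[:3]),np.hstack(T[3:])]))
E
python3 - <<'E'
from h import *
S=cv2.imread('pics/side0.png');T=cv2.imread('pics/top0.png')
mosaic('m0',[(S,304,320),(S,342,270),(S,374,168),(T,194,220),(T,276,246),(T,436,266)])
for n,a in(('side',(296,304)),('top',(189,212))): print(plane(n,*a,154))
print(tri((303,309),(189,212)),tri((376,149),(443,261)),tri((348,262),(274,250)))
E
```

```text
[619.22056353 197.84705582 154.        ]
[608.50493521 201.01123594 154.        ]
(array([608.75731065, 202.26328963, 148.8949549 ]), np.float64(1.9942873698729418)) (array([ 510.17770883, -236.4504521 ,  116.48527022]), np.float64(0.516220794987223)) (array([545.70953726,  60.53610382, 100.4079881 ]), np.float64(1.2017319179369932))
```

View pics/m0.png

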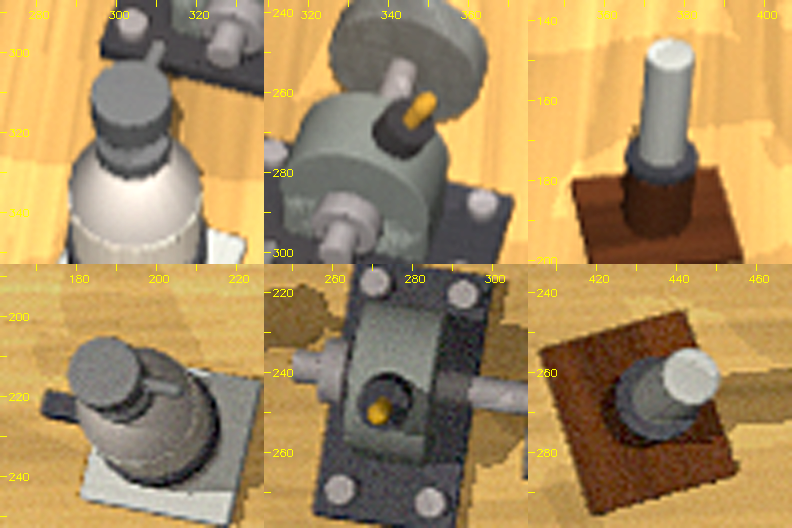

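The zoom shows the cap-top centre at side (304.2,308.2) and top (187,212.5). The nipple tip is at (350.2,260.8) and (271.2,250.2). The coupler top is at (376.8,148.2) and (444,261).

```bash
python3 - <<'E'
from h import *
np.set_printoptions(precision=1,suppress=True)
for nm,a,b,z in(('cap',(304.2,308.2),(187,212.5),154),('nip',(350.2,260.8),(271.2,250.2),111),('coup',(376.8,148.2),(444,261),122)):
    print(nm,*tri(a,b),plane('side',*a,z),plane('top',*b,z))
# coupler bottom/collar centre: collar mid ellipse
B=[plane('top',243+(x-264)/4,213+(y-264)/4,14)[:2] for x,y in((375,283),(462,295),(339,490),(430,502))]
print(B, np.mean(B,0)); d=B[0]+B[1]-B[2]-B[3]; e=B[0]+B[2]-B[1]-B[3]
print('x yaw',np.arctan2(d[1],d[0]),'y yaw-90',np.arctan2(e[1],e[0])-np.pi/2)
E
```

```text
cap [606.6 204.4 154.5] 2.1351561205199268 [605.6 204.4 154. ] [607.8 204.4 154. ]
nip [542.9  65.  109.9] 0.9312451780691027 [542.4  66.  111. ] [543.2  64.9 111. ]
coup [ 509.3 -237.7  117.9] 0.7580730501516176 [ 509.  -232.6  122. ] [ 509.1 -236.8  122. ]
[array([624.6,  71.3]), array([616.6,  28.6]), array([522.6,  91.5]), array([514.9,  47.6])] [569.7  59.8]
x yaw -0.1901048282460307 y yaw-90 -0.1792521276998953
```

Request:
{"name": "jog_arm", "arguments": {"targets": [{"xyz":[0.45,-0.5,0],"spin":0.47},{"xyz":[0.45,-0.5,0],"spin":0.47},{"xyz":[0.4,-0.6,0],"spin":0.47},{"xyz":[0.4,-0.6,0],"spin":0.47},{"xyz":[0.4,-0.6,0],"spin":0.47},{"xyz":[0.4,-0.6,0],"spin":0.47},{"xyz":[0.4,-0.6,0],"spin":0.47},{"xyz":[0.4,-0.6,0],"spin":0.47},{"xyz":[0.4,-0.6,0],"spin":0.47},{"xyz":[0.4,-0.6,0],"spin":0.47}], "gripper": 0}}

```text
time: 1.35
tool_pos: [441.6, -18.3, 226.7]
tcp_rot: [3.141, -0.0, -0.187]
contact_force: [1.5, -1.2, -0.4]
grip_width: 1.1
finger_force: 0.0
```

Request:
{"name": "jog_arm", "arguments": {"targets": [{"xyz":[0.25,-0.52,0],"spin":0},{"xyz":[0.25,-0.52,0],"spin":0},{"xyz":[0.25,-0.52,0],"spin":0},{"xyz":[0.25,-0.52,0],"spin":0},{"xyz":[0.25,-0.52,0],"spin":0},{"xyz":[0.26,-0.52,0],"spin":0},{"xyz":[0,0,0.3],"spin":0},{"xyz":[0,0,0.3],"spin":0},{"xyz":[0,0,0.1],"spin":0},{"xyz":[0,0,0],"spin":0}]}}

```text
time: 2.6
tool_pos: [605.5, 202.6, 170.4]
tcp_rot: [3.141, 0.001, -0.186]
contact_force: [0.3, -0.5, 0.3]
grip_width: 0.6
finger_force: 0.0
```

Request:
{"name": "jog_arm", "arguments": {"targets": [{"xyz":[0.01,-0.02,0.1],"spin":0},{"xyz":[0,0,0.08],"spin":0},{"xyz":[0,0,0.04],"spin":0},{"xyz":[0,0,0.03],"spin":0},{"xyz":[0,0,0.03],"spin":0},{"xyz":[0,0,0.02],"spin":0},{"xyz":[0,0,0.02],"spin":0},{"xyz":[0,0,0],"spin":0},{"xyz":[0,0,0],"spin":0},{"xyz":[0,0,0],"spin":0}]}}

```text
time: 3.85
tool_pos: [606.8, 204.2, 146.3]
tcp_rot: [-3.141, -0.001, -0.186]
contact_force: [-4.7, -1.9, 8.7]
grip_width: -0.0
finger_force: 4.3
```

Request:
{"name": "jog_arm", "arguments": {"targets": [{"xyz":[0,0,0.02],"spin":0},{"xyz":[0,0,0.02],"spin":0},{"xyz":[0,0,0],"spin":0},{"xyz":[0,0,0],"spin":0},{"xyz":[0,0,0],"spin":0},{"xyz":[0,0,0],"spin":0},{"xyz":[0,0,0],"spin":0},{"xyz":[0,0,0],"spin":0},{"xyz":[0,0,0],"spin":0},{"xyz":[0,0,0],"spin":0}]}}

```text
time: 5.1
tool_pos: [606.9, 204.2, 146.0]
tcp_rot: [-3.141, -0.003, -0.186]
contact_force: [-9.8, -2.9, 23.1]
grip_width: 0.4
finger_force: 11.8
```

Request:
{"name": "jog_arm", "arguments": {"targets": [{"xyz":[0,0,-0.3],"spin":0},{"xyz":[0,0,-0.5],"spin":0},{"xyz":[-0.02,0.6,-0.3],"spin":0},{"xyz":[-0.02,0.72,0],"spin":0},{"xyz":[-0.02,0.72,0],"spin":0},{"xyz":[-0.02,0.72,0],"spin":0},{"xyz":[-0.02,0.72,0],"spin":0},{"xyz":[-0.02,0.72,0],"spin":0},{"xyz":[-0.02,0.72,0],"spin":0},{"xyz":[-0.04,0.72,0],"spin":0}]}}

```text
time: 6.35
tool_pos: [508.7, -238.4, 229.8]
tcp_rot: [3.141, -0.001, -0.186]
contact_force: [1.3, 0.4, 0.9]
grip_width: 0.7
finger_force: 0.0
```

```bash
python3 - <<'E'
from h import *
np.set_printoptions(precision=1,suppress=True)
S=snap('side','side1');T=snap('top','top1')
mosaic('m1',[(S,304,320),(S,374,168),(S,342,270),(T,194,220),(T,436,266),(T,276,246)])
o=bot.get_obs();p=o['tool_pos'];y=o['tcp_rot'][2];d=np.array([509.2,-236.5,68])-p
print(p,o['tcp_rot'],(d[0]*np.cos(y)+d[1]*np.sin(y))/80,(d[0]*np.sin(y)-d[1]*np.cos(y))/80,-d[2]/80)
E
```

```text
[ 507.7 -241.8  229.4] [ 3.1 -0.  -0.2] 0.005727328712566454 -0.06848398650326361 2.0177262003835783
```

View pics/m1.png

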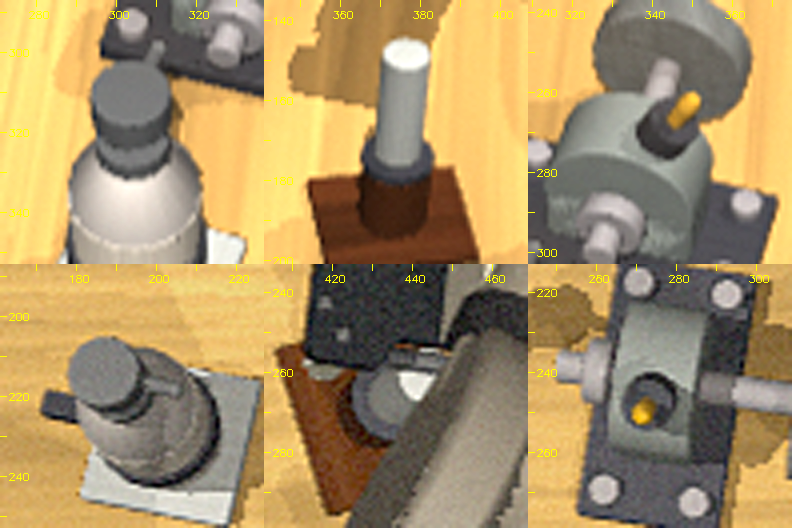

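The cap has sprung back to its original height (side (304,308)), and the coupler hasn't moved.

Request:
{"name": "jog_arm", "arguments": {"targets": [{"xyz":[0,-0.06,0],"spin":0},{"xyz":[0,0,0],"spin":0},{"xyz":[0,0,0],"spin":0},{"xyz":[0,0,0],"spin":0},{"xyz":[0,0,0.3],"spin":0},{"xyz":[0,0,0.3],"spin":0},{"xyz":[0,0,0.2],"spin":0},{"xyz":[0,0,0],"spin":0},{"xyz":[0,0,0],"spin":0},{"xyz":[0,0,0],"spin":0}], "gripper": 100}}

```text
time: 7.7
tool_pos: [510.4, -232.0, 166.9]
tcp_rot: [3.141, -0.002, -0.186]
contact_force: [0.3, -0.6, -0.1]
grip_width: 91.1
finger_force: 0.0
```

Request:
{"name": "jog_arm", "arguments": {"targets": [{"xyz":[0,0.05,0.2],"spin":0},{"xyz":[0,0,0.3],"spin":0},{"xyz":[0,0,0.3],"spin":0},{"xyz":[0,0,0.25],"spin":0},{"xyz":[0,0,0.13],"spin":0},{"xyz":[0,0,0.05],"spin":0},{"xyz":[0,0,0],"spin":0},{"xyz":[0,0,0],"spin":0},{"xyz":[0,0,0],"spin":0},{"xyz":[0,0,0],"spin":0}]}}

```text
time: 8.95
tool_pos: [509.4, -235.8, 67.8]
tcp_rot: [3.141, -0.001, -0.186]
contact_force: [0.1, -0.5, -0.6]
grip_width: 92.0
finger_force: 0.0
```

Request:
{"name": "jog_arm", "arguments": {"targets": [{"xyz":[0,0,0],"spin":0},{"xyz":[0,0,0],"spin":0},{"xyz":[0,0,0],"spin":0},{"xyz":[0,0,0],"spin":0},{"xyz":[0,0,0],"spin":0},{"xyz":[0,0,0],"spin":0},{"xyz":[0,0,0],"spin":0},{"xyz":[0,0,0],"spin":0},{"xyz":[0,0,0],"spin":0},{"xyz":[0,0,0],"spin":0}], "gripper": 0}}

```text
time: 10.2
tool_pos: [509.3, -235.7, 67.5]
tcp_rot: [3.142, -0.0, -0.186]
contact_force: [0.4, 0.7, -0.2]
grip_width: 25.1
finger_force: 30.0
```

Request:
{"name": "jog_arm", "arguments": {"targets": [{"xyz":[0,0,-0.12],"spin":0},{"xyz":[0,0,-0.15],"spin":0},{"xyz":[0,0,-0.1],"spin":0},{"xyz":[0,0,0],"spin":0},{"xyz":[-0.04,0,0],"spin":0},{"xyz":[-0.04,0,0],"spin":0},{"xyz":[-0.04,0,0],"spin":0},{"xyz":[-0.04,0,0],"spin":0},{"xyz":[-0.04,0,-0.01],"spin":0},{"xyz":[0,0,0],"spin":0}]}}

```text
time: 11.45
tool_pos: [494.8, -233.4, 98.2]
tcp_rot: [3.141, -0.004, -0.187]
contact_force: [5.1, -0.5, -2.2]
grip_width: 25.4
finger_force: 30.0
```

Request:
{"name": "jog_arm", "arguments": {"targets": [{"xyz":[-0.04,0,0],"spin":0},{"xyz":[-0.04,0,0],"spin":0},{"xyz":[-0.04,0,0.01],"spin":0},{"xyz":[-0.04,0,0.01],"spin":0},{"xyz":[-0.04,0,0.01],"spin":0},{"xyz":[-0.02,0,0],"spin":0},{"xyz":[0,0,0],"spin":0},{"xyz":[0,0,0],"spin":0},{"xyz":[0,0,0],"spin":0},{"xyz":[0,0,0],"spin":0}]}}

```text
time: 12.7
tool_pos: [476.3, -229.7, 95.6]
tcp_rot: [3.141, -0.0, -0.186]
contact_force: [3.4, -2.4, 2.0]
grip_width: 25.3
finger_force: 30.0
```

```bash
python3 - <<'E'
from h import *
S=snap('side','side2');T=snap('top','top2')
mosaic('m2',[(S,374,168),(S,374,140),(S,342,270),(T,446,276),(T,420,266),(T,276,246)])
E
```

```text
(no output)
```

View pics/m2.png

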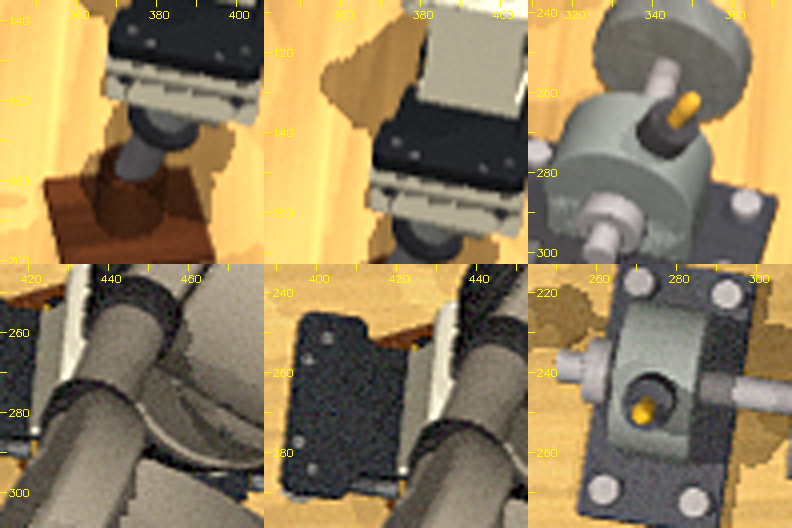

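The coupler is tilted in the grip, with its nose leaning at the tube rim near side (372,173). I'll lift it, carry it to the nipple, and measure the tilt there.

Request:
{"name": "jog_arm", "arguments": {"targets": [{"xyz":[0,0,-0.3],"spin":0},{"xyz":[0,0,-0.5],"spin":0},{"xyz":[0,-0.3,-0.5],"spin":0},{"xyz":[-0.1,-0.5,-0.13],"spin":0},{"xyz":[-0.1,-0.6,0],"spin":0},{"xyz":[-0.1,-0.6,0],"spin":0},{"xyz":[-0.1,-0.6,0],"spin":0},{"xyz":[-0.1,-0.6,0],"spin":0},{"xyz":[-0.03,-0.4,0],"spin":0},{"xyz":[0,-0.18,0],"spin":0}]}}

```text
time: 14.05
tool_pos: [488.6, 77.1, 208.7]
tcp_rot: [3.141, 0.005, -0.184]
contact_force: [0.1, -0.5, -1.3]
grip_width: 25.3
finger_force: 30.0
```

```bash
python3 - <<'E'
from h import *
S=snap('side','side3');T=snap('top','top3')
o=bot.get_obs();print(o['tool_pos'],o['contact_force'],proj('side',o['tool_pos']),proj('top',o['tool_pos']))
mosaic('m3',[(S,348,240),(S,348,210),(S,348,270),(T,276,246),(T,276,276),(T,246,266)])
E
```

```text
[489.55133996  76.33358278 209.00389983] [ 0.47691234 -0.32655109 -2.0999391 ] [384.83528227 229.45013506] [259.89591255 273.75202232]
```

View pics/m3.png

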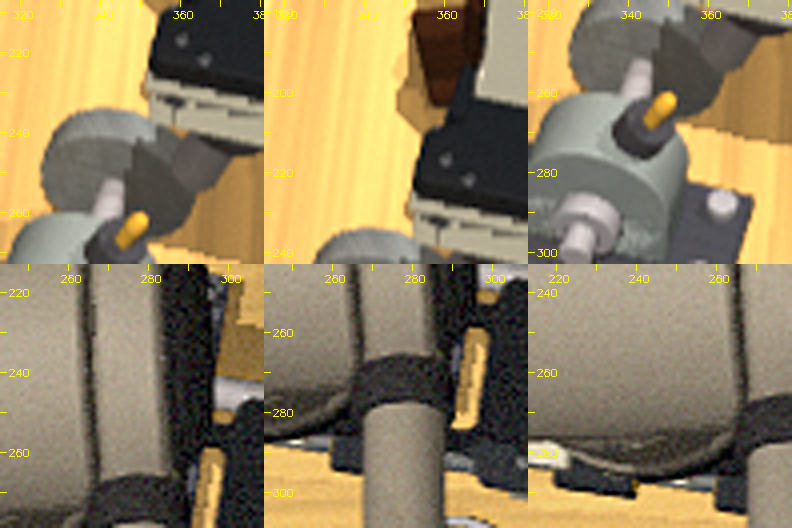

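```bash
python3 - <<'E'
from h import *
S=cv2.imread('pics/side3.png')
p=bot.get_obs()['tool_pos'];G=p+[0,0,19]
X=np.array([np.cos(-.186),np.sin(-.186),0])
for th in(.34,.42,.5):
    n=-np.sin(th)*X+[0,0,np.cos(th)]
    print(th,[proj('side',G-k*n).round(1) for k in (35,41,81)])
c=S[225:285,325:400]; c=cv2.resize(cv2.convertScaleAbs(c,alpha=2.2,beta=10),None,fx=10,fy=10,interpolation=cv2.INTER_CUBIC)
for k in range(0,75,5): cv2.putText(c,str(325+k),(k*10,10),0,.35,(0,255,255),1)
for k in range(0,60,5): cv2.putText(c,str(225+k),(0,k*10+4),0,.35,(0,255,255),1)
cv2.imwrite('pics/z3.png',c)
E
```

```text
0.34 [array([377.1, 233.8]), array([375.7, 235.8]), array([366.4, 249.1])]
0.42 [array([375.6, 233. ]), array([373.9, 234.9]), array([363. , 247.4])]
0.5 [array([374.2, 232.2]), array([372.2, 234. ]), array([359.8, 245.5])]
```

View pics/z3.png

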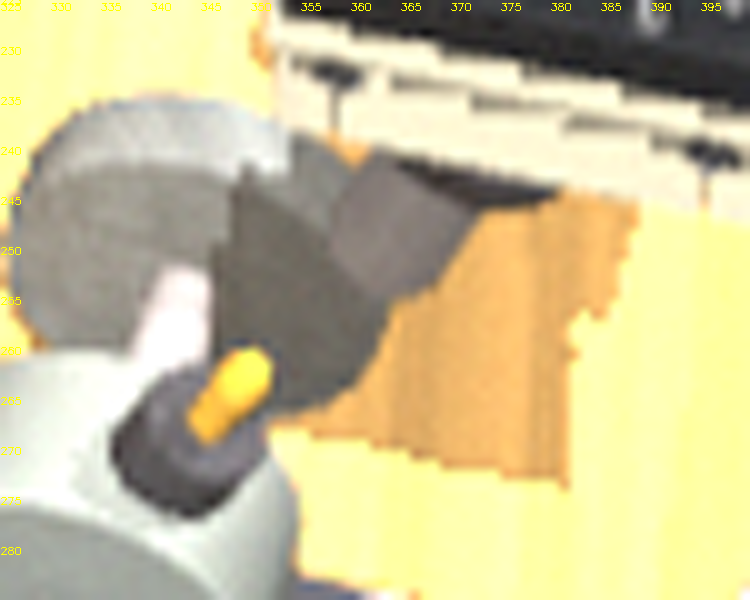

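The nose shows in side view as a grey quad. Its left edge runs about (362,240)→(357,247) and its right edge (372,246)→(367,253), roughly parallel to the nipple's line (350.5,261)→(345,268). I'll fit these edges numerically.

```bash
python3 - <<'E'
from h import *
np.set_printoptions(precision=2,suppress=True)
S=cv2.imread('pics/side3.png').astype(float)
sat=(S[:,:,2]-S[:,:,0]); 
E=[]
for v in range(246,253):
    r=sat[v,355:390]; t=25
    k=[i for i in range(len(r)-1) if r[i]<t<=r[i+1]][0]; E.append((355+k+(t-r[k])/(r[k+1]-r[k])+.0,v))
E=np.array(E);print('right',E[:,0],np.polyfit(E[:,1],E[:,0],1))
g=S.mean(2); print('gray L'); print(g[239:257,352:374].astype(int))
m=((sat>60)&(S[:,:,2]>90)).astype(np.uint8); m[:255]=0;m[272:]=0;m[:,:340]=0;m[:,353:]=0
ys,xs=np.nonzero(m);P=np.stack([xs,ys],1).astype(float);print(len(P),P.mean(0));w,V=np.linalg.eigh(np.cov(P.T));print(V[:,1],V[0,1]/V[1,1],np.sqrt(w))
p=bot.get_obs()['tool_pos'];G=p+[0,0,19];X=np.array([np.cos(-.186),np.sin(-.186),0])
for th in(.3,.36,.42,.48):
    n=-np.sin(th)*X+[0,0,np.cos(th)]
    v=ray('side',367,248)[1]; s=np.cross(n,v);s/=np.linalg.norm(s)
    o=[]
    for sg in(1,-1):
        a,b=[proj('side',G-k*n+sg*11*s) for k in(50,75)]; o+=[a,(b-a)[0]/(b-a)[1]]
    tip=np.array([542.9,65.1,110.5]);a,b=proj('side',tip),proj('side',tip-15*n)
    print(th,*o,'nip',(b-a)[0]/(b-a)[1])
E
```

```text
right [372.52 371.9  371.15 370.48 369.86 369.17 368.52] [ -0.67 537.3 ]
gray L
[[ 98  90  54  53  61  67  74  89  88  91  83  85  97 109 108 108 107 107
  107 106 106 105]
 [102  91  55  55  58  57  61  74  80  69  54  54  59  65  70  76  95  97
  109 109 107 107]
 [103  95  58  57  56  55  55  57  64  52  48  49  41  25  30  33  55  55
   68  75  79  96]
 [ 79  76  57  57  55  57  56  54  52  49  51  51  51  43  30  23  24  22
   27  33  43  58]
 [ 63  63  59  58  56  57  58  53  49  51  52  52  53  53  48  36  23  22
   26  26  29  31]
 [ 58  63  61  59  56  55  57  48  50  51  52  53  54  56  56  50  43  36
   27  23  24  26]
 [ 47  55  58  56  59  56  50  52  51  51  53  53  55  56  54  52  53  50
   42  34  25  26]
 [ 44  46  49  55  60  56  49  53  53  52  53  54  56  54  54  52  53  51
   50  43  41  58]
 [ 44  44  42  47  53  56  50  53  52  52  54  56  54  53  53  52  52  50
   48  47  58  76]
 [ 44  42  42  44  47  49  53  54  55  54  54  57  53  52  53  52  51  51
   46  53  73  78]
 [ 43  43  42  42  45  44  54  55  55  55  56  56  54  52  53  51  49  47
   48  65  77  7
[... 420 characters left out ...]
  50  52  54  55  67  65  75
   77  76  76  77]
 [ 43  43  42  43  42  43  42  43  43  45  45  46  59  66  69  74  71  73
   75  75  76  79]
 [ 42  43  42  43  43  43  42  43  43  43  43  48  69  73  72  71  70  73
   75  76  77  79]]
43 [347.79 264.02]
[-0.56  0.83] -0.6817307656744938 [1.81 2.7 ]
0.3 [368.95 235.92] -0.6009720355367043 [380.35 242.86] -0.636658472908986 nip -0.5909402088647885
0.36 [367.65 234.67] -0.720846431894728 [378.39 242.59] -0.7600241207900552 nip -0.7232287661099466
0.42 [366.41 233.4 ] -0.8520755117091484 [376.44 242.22] -0.8955490028979192 nip -0.8693905615521699
0.48 [365.25 232.12] -0.9974615350616379 [374.52 241.73] -1.0462517622831091 nip -1.0329701685726242
```

Request:
{"name": "jog_arm", "arguments": {"targets": [{"xyz":[0,0.3,0],"spin":0},{"xyz":[0.1,0.6,0],"spin":0},{"xyz":[0.1,0.6,0],"spin":0},{"xyz":[0.1,0.6,0],"spin":0},{"xyz":[0.1,0.6,0],"spin":0},{"xyz":[0.1,0.6,0.2],"spin":0},{"xyz":[0.05,0.4,0.3],"spin":0},{"xyz":[0,0.09,0.3],"spin":0},{"xyz":[0,0,0],"spin":0},{"xyz":[0,0,0],"spin":0}]}}

```text
time: 15.4
tool_pos: [477.5, -230.9, 146.6]
tcp_rot: [3.141, -0.0, -0.187]
contact_force: [-0.3, 0.0, -1.3]
grip_width: 25.7
finger_force: 30.0
```

Request:
{"name": "jog_arm", "arguments": {"targets": [{"xyz":[0,0,0.2],"spin":0},{"xyz":[0,0,0.2],"spin":0},{"xyz":[0,0,0.16],"spin":0},{"xyz":[0,0,0.07],"spin":0},{"xyz":[0,0,0.04],"spin":0},{"xyz":[0.04,0,0],"spin":0},{"xyz":[0.04,0,0],"spin":0},{"xyz":[0.04,0,0],"spin":0},{"xyz":[0,0,0],"spin":0},{"xyz":[0,0,0],"spin":0}]}}

```text
time: 16.65
tool_pos: [486.6, -232.1, 92.3]
tcp_rot: [-3.141, 0.001, -0.186]
contact_force: [-5.0, 1.9, 0.2]
grip_width: 25.6
finger_force: 30.0
```

Contact as expected, and the coupler is pivoting back. I'll continue to upright.

Request:
{"name": "jog_arm", "arguments": {"targets": [{"xyz":[0.04,0,0],"spin":0},{"xyz":[0.04,0,0],"spin":0},{"xyz":[0.04,0,0],"spin":0},{"xyz":[0.04,0,0],"spin":0},{"xyz":[0.04,0,0.02],"spin":0},{"xyz":[0.04,0,0.04],"spin":0},{"xyz":[0.02,0,0.04],"spin":0},{"xyz":[0,0,0.04],"spin":0},{"xyz":[0,0,0],"spin":0},{"xyz":[0,0,0],"spin":0}]}}

```text
time: 17.9
tool_pos: [506.9, -235.9, 80.7]
tcp_rot: [-3.141, 0.002, -0.186]
contact_force: [-4.0, -0.0, -3.2]
grip_width: 25.5
finger_force: 30.0
```

Request:
{"name": "jog_arm", "arguments": {"targets": [{"xyz":[0.02,0,0.02],"spin":0},{"xyz":[0.02,0,0.03],"spin":0},{"xyz":[0,0,0.03],"spin":0},{"xyz":[0,0,0.03],"spin":0},{"xyz":[0,0,0.03],"spin":0},{"xyz":[0,0,0],"spin":0},{"xyz":[0,0,0],"spin":0},{"xyz":[0,0,0],"spin":0},{"xyz":[0,0,0],"spin":0},{"xyz":[0,0,0],"spin":0}]}}

```text
time: 19.15
tool_pos: [510.3, -236.6, 69.8]
tcp_rot: [-3.141, 0.001, -0.186]
contact_force: [-4.9, 1.4, -1.5]
grip_width: 25.5
finger_force: 30.0
```

```bash
python3 - <<'E'
from h import *
S=snap('side','side4')
c=S[125:210,335:425]; c=cv2.resize(cv2.convertScaleAbs(c,alpha=1.8,beta=5),None,fx=7,fy=7,interpolation=cv2.INTER_CUBIC)
for k in range(0,90,10): cv2.putText(c,str(335+k),(k*7,10),0,.35,(0,255,255),1)
for k in range(0,85,10): cv2.putText(c,str(125+k),(0,k*7+4),0,.35,(0,255,255),1)
cv2.imwrite('pics/z4.png',c)
E
```

```text
(no output)
```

View pics/z4.png

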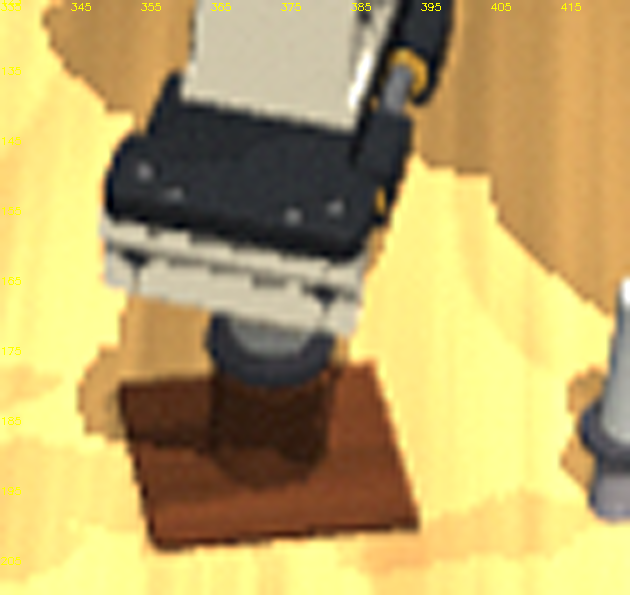

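The coupler is upright and almost fully seated, with its collar just above the tube. I'll release it and regrasp higher, with a deliberate x offset to cancel the slip that came with the tilt.

Request:
{"name": "jog_arm", "arguments": {"targets": [{"xyz":[0,0,0],"spin":0},{"xyz":[0,0,0],"spin":0},{"xyz":[0,0,0],"spin":0},{"xyz":[0,0,0],"spin":0},{"xyz":[0,0,-0.1],"spin":0},{"xyz":[0.05,0,-0.09],"spin":0},{"xyz":[0,0,0],"spin":0},{"xyz":[0,0,0],"spin":0},{"xyz":[0,0,0],"spin":0},{"xyz":[0,0,0],"spin":0}], "gripper": 55}}

```text
time: 20.45
tool_pos: [514.5, -237.5, 84.9]
tcp_rot: [-3.142, 0.0, -0.186]
contact_force: [0.3, 0.6, 0.0]
grip_width: 50.5
finger_force: 0.0
```

```bash
python3 - <<'E'
from h import *
np.set_printoptions(linewidth=200)
S=snap('side','side5').astype(int)
print((S[176,355:395]).mean(1).astype(int)); print(S[170,355:395].mean(1).astype(int)); print(S[172,355:395].mean(1).astype(int))
o=bot.get_obs();print(o['tool_pos'])
S0=cv2.imread('pics/side0.png').astype(int);print(S0[176,355:395].mean(1).astype(int)); print(S0[170,355:395].mean(1).astype(int))
E
```

```text
[ 74  74  74  75  76  75  75  78  80  64  14  22  24  24  24  33  40  44  47  45  44  43  34  27  33  52  42  52 101  99 103 102  89  98 125 124 122 122 121 122]
[ 78  72  74  75  74  75  75  76  81  79  54  29  32  54  53  55  55  57  58  66  60  61  64  62  51  40  75 132 124 124 127 126 122 120 123 124 123 123 123 124]
[ 77  72  75  76  76  75  76  77  80  63  21  23  30  57  57  58  61  59  63  61  61  61  62  62  51  41  35  91 128 122 128 128 122 121 123 124 123 123 124 123]
[ 514.48302005 -237.49927473   84.94724614]
[123 120 122 126 126 124 123 129 133 130  84  27  40  43  43  43  52  68  73  74  73  71  68  49  49  50  50  46  65  96  99 100  88  95 123 121 118 119 119 120]
[112 104 107 107 109 110 109 111 125 129 128  64  41  40  69  76  86  88  93  96  96  96  93  84  74  56  82 106 124 121 124 124 119 117 119 121 121 120 122 119]
```

Request:
{"name": "jog_arm", "arguments": {"targets": [{"xyz":[0.01,0,0],"spin":0},{"xyz":[0,0,0],"spin":0},{"xyz":[0,0,0],"spin":0},{"xyz":[0,0,0],"spin":0},{"xyz":[0,0,0],"spin":0},{"xyz":[0,0,0],"spin":0},{"xyz":[0,0,-0.1],"spin":0},{"xyz":[0,0,-0.15],"spin":0},{"xyz":[0,0,-0.12],"spin":0},{"xyz":[0,0,0],"spin":0}], "gripper": 0}}

```text
time: 21.75
tool_pos: [515.6, -237.8, 115.9]
tcp_rot: [3.141, -0.001, -0.186]
contact_force: [-1.1, -0.2, -1.5]
grip_width: 25.6
finger_force: 30.0
```

Request:
{"name": "jog_arm", "arguments": {"targets": [{"xyz":[-0.03,0,0],"spin":0},{"xyz":[-0.04,0,0],"spin":0},{"xyz":[-0.04,0,0],"spin":0},{"xyz":[-0.04,0,0],"spin":0},{"xyz":[-0.04,0,0],"spin":0},{"xyz":[-0.04,0,0],"spin":0},{"xyz":[-0.04,0,0],"spin":0},{"xyz":[-0.04,0,0],"spin":0},{"xyz":[0,0,0],"spin":0},{"xyz":[0,0,0],"spin":0}]}}

```text
time: 23.0
tool_pos: [490.8, -233.1, 114.7]
tcp_rot: [3.141, 0.0, -0.186]
contact_force: [3.5, -0.5, 0.9]
grip_width: 25.2
finger_force: 30.0
```

Request:
{"name": "jog_arm", "arguments": {"targets": [{"xyz":[-0.04,0,0],"spin":0},{"xyz":[-0.04,0,0.01],"spin":0},{"xyz":[-0.04,0,0],"spin":0},{"xyz":[-0.04,0,0.01],"spin":0},{"xyz":[-0.04,0,0.01],"spin":0},{"xyz":[-0.04,0,0.01],"spin":0},{"xyz":[-0.04,0,0.01],"spin":0},{"xyz":[-0.02,0,0],"spin":0},{"xyz":[0,0,0],"spin":0},{"xyz":[0,0,0],"spin":0}]}}

```text
time: 24.25
tool_pos: [467.2, -228.6, 110.6]
tcp_rot: [-3.142, 0.001, -0.186]
contact_force: [2.8, -0.0, -1.9]
grip_width: 25.7
finger_force: 30.0
```

```bash
python3 - <<'E'
from h import *
S=snap('side','side6')
c=S[125:210,335:425]; c=cv2.resize(cv2.convertScaleAbs(c,alpha=1.8,beta=5),None,fx=7,fy=7,interpolation=cv2.INTER_CUBIC)
for k in range(0,90,10): cv2.putText(c,str(335+k),(k*7,10),0,.35,(0,255,255),1)
for k in range(0,85,10): cv2.putText(c,str(125+k),(0,k*7+4),0,.35,(0,255,255),1)
cv2.imwrite('pics/z6.png',c)
np.set_printoptions(precision=1,suppress=True)
p=bot.get_obs()['tool_pos'];G=p+[0,0,19];X=np.array([np.cos(-.186),np.sin(-.186),0]);print(p)
for th in(.3,.36,.42):
    n=-np.sin(th)*X+[0,0,np.cos(th)]
    for off in (0,5):print(th,off,[proj('side',G-k*n+off*X) for k in(20,52,58,80)])
E
```

```text
[ 467.2 -228.6  110.6]
0.3 0 [array([393.7, 154.6]), array([387.9, 165. ]), array([386.9, 166.9]), array([383.1, 173.7])]
0.3 5 [array([391.3, 154.2]), array([385.6, 164.5]), array([384.6, 166.4]), array([380.8, 173.2])]
0.36 0 [array([393.1, 154.4]), array([386.6, 164.3]), array([385.4, 166.2]), array([381.1, 172.7])]
0.36 5 [array([390.8, 153.9]), array([384.3, 163.9]), array([383.1, 165.7]), array([378.8, 172.3])]
0.42 0 [array([392.6, 154.1]), array([385.3, 163.6]), array([384. , 165.4]), array([379.1, 171.7])]
0.42 5 [array([390.3, 153.7]), array([383. , 163.2]), array([381.7, 164.9]), array([376.9, 171.2])]
```

View pics/z6.png

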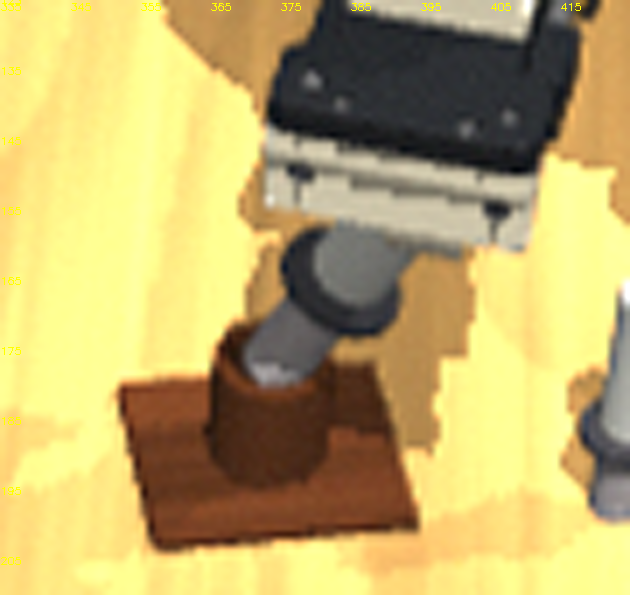

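The coupler now sits at the right tilt: collar (383.7,165.1) to mouth (373.9,177.9) gives a slope of -0.766, which matches the 0.42 rad prediction with about 2 mm offset. I'll carry it to the nipple.

Request:
{"name": "jog_arm", "arguments": {"targets": [{"xyz":[0,0,-0.3],"spin":0},{"xyz":[0,0,-0.5],"spin":0},{"xyz":[0,-0.3,-0.4],"spin":0},{"xyz":[-0.08,-0.5,-0.05],"spin":0},{"xyz":[-0.08,-0.6,0],"spin":0},{"xyz":[-0.08,-0.6,0],"spin":0},{"xyz":[-0.08,-0.6,0],"spin":0},{"xyz":[-0.08,-0.6,0],"spin":0},{"xyz":[-0.04,-0.4,0],"spin":0},{"xyz":[0,-0.18,0],"spin":0}]}}

```text
time: 25.55
tool_pos: [487.4, 76.3, 210.0]
tcp_rot: [3.14, 0.004, -0.184]
contact_force: [-0.4, 0.1, -1.3]
grip_width: 25.7
finger_force: 30.0
```

```bash
cat > ms.py <<'E'
from h import *
np.set_printoptions(precision=2,suppress=True,linewidth=220)
f=sys.argv[1]
S=snap('side',f).astype(float); o=bot.get_obs();p=o['tool_pos'];print(p,o['tcp_rot'][2],o['contact_force'])
G=p+[0,0,19];X=np.array([np.cos(-.186),np.sin(-.186),0])
sat=S[:,:,2]-S[:,:,0];E=[]
for th in(.36,.42,.48):
    n=-np.sin(th)*X+[0,0,np.cos(th)]
    s=np.cross(n,ray('side',*proj('side',G-80*n))[1]);s/=np.linalg.norm(s)
    a,b=[proj('side',G-k*n-11*s) for k in(62,94)]; c=proj('side',G-98*n)
    print(th,'right edge',a,b,(b-a)[0]/(b-a)[1],'mouth',c,'collar',proj('side',G-55*n))
c=c.astype(int)
for v in range(c[1]-10,c[1]+9):
    r=sat[v,c[0]-6:c[0]+30]; k=[i for i in range(len(r)-1) if r[i]<25<=r[i+1]]
    print(v,[round(c[0]-6+i+(25-r[i])/(r[i+1]-r[i]),2) for i in k])
print(c-[18,12]);print(S.mean(2)[c[1]-12:c[1]+12,c[0]-18:c[0]+18].astype(int))
E
python3 ms.py side7
```

```text
[488.    76.97 210.09] -0.18427102520486138 [ 0.65  0.6  -1.55]
0.36 right edge [376.37 246.44] [368.66 256.56] -0.7622074298806307 mouth [362.54 253.95] collar [372.75 240.2 ]
0.42 right edge [374.08 245.85] [365.43 255.48] -0.8977883209036559 mouth [359.52 252.41] collar [371.  239.3]
0.48 right edge [371.82 245.15] [362.27 254.26] -1.0485512413274054 mouth [356.59 250.76] collar [369.31 238.34]
240 []
241 []
242 [np.float64(381.21)]
243 [np.float64(380.55)]
244 [np.float64(380.4)]
245 [np.float64(380.29)]
246 [np.float64(379.65)]
247 [np.float64(378.96)]
248 [np.float64(378.07)]
249 [np.float64(377.0)]
250 [np.float64(374.75)]
251 [np.float64(367.95)]
252 [np.float64(366.94)]
253 [np.float64(366.0)]
254 [np.float64(365.21)]
255 [np.float64(364.21)]
256 [np.float64(363.34)]
257 [np.float64(363.1)]
258 [np.float64(362.45)]
[338 238]
[[ 88  91  93  93  88  88  88  93  94  98  99 105 103 101  95  92  56  61  71  81  81  35  55  68  74  77  97 103 108 107 106 106 106 104 106 105]
 [ 94  93  96  93  94  90  89  91  96  97  98 105 105 103  99  89  55  56  61  67  70  40  23  27  33  36  
[... 2574 characters left out ...]
44  40  41  42  42  44  43  42  41  42  51  61  66  68  61  49  50  51  77  70  72  71  71  73  75  76  78  78]
 [ 75 105 119 128 128 128 117 100  46  39  40  41  41  44  42  41  40  39  42  42  49  49  46  43  42  64  76  71  74  71  71  74  75  76  77  78]
 [ 86 111 121 127 130 125 111  91  41  41  42  41  49  40  42  41  40  40  42  43  42  42  41  39  44  76  75  71  72  71  72  74  74  75  77  79]
 [ 96 117 126 130 129 122 105  79  51  44  72  98 103  62  40  41  42  43  43  41  41  42  41  43  55  80  74  70  72  72  72  72  76  76  77  79]
 [110 116 119 114 104  82  77  64  58  72  95 119 126 106  50  40  41  39  43  43  41  41  42  51  74  79  74  70  73  71  72  73  77  76  78  78]]
```

Request:
{"name": "jog_arm", "arguments": {"targets": [{"xyz":[0.041,0.01,0.091],"spin":0},{"xyz":[0.041,0,0.091],"spin":0},{"xyz":[0.041,0,0.091],"spin":0},{"xyz":[0.02,0,0.046],"spin":0},{"xyz":[0,0,0],"spin":0},{"xyz":[0,0,0],"spin":0},{"xyz":[0,0,0],"spin":0},{"xyz":[0,0,0],"spin":0},{"xyz":[0,0,0],"spin":0},{"xyz":[0,0,0],"spin":0}]}}

```text
time: 26.85
tool_pos: [499.9, 72.2, 185.2]
tcp_rot: [3.142, -0.0, -0.186]
contact_force: [-0.5, 0.1, -2.1]
grip_width: 25.6
finger_force: 30.0
```

```bash
python3 ms.py side8 | head -5; python3 - <<'E'
from h import *
S=cv2.imread('pics/side8.png')
c=S[230:290,320:395]; c=cv2.resize(cv2.convertScaleAbs(c,alpha=2.2,beta=10),None,fx=10,fy=10,interpolation=cv2.INTER_CUBIC)
for k in range(0,75,5): cv2.putText(c,str(320+k),(k*10,10),0,.35,(0,0,255),1)
for k in range(0,60,5): cv2.putText(c,str(230+k),(0,k*10+4),0,.35,(0,0,255),1)
cv2.imwrite('pics/z8.png',c)
E
```

```text
[499.92  72.13 185.2 ] -0.1861946847244178 [-0.68  0.84 -2.85]
0.36 right edge [368.45 253.35] [361.09 263.08] -0.7557196903570937 mouth [355.12 260.53] collar [364.86 247.31]
0.42 right edge [366.2  252.79] [357.93 262.04] -0.8935817438464305 mouth [352.17 259.03] collar [363.15 246.43]
0.48 right edge [363.99 252.11] [354.82 260.86] -1.04712111171944 mouth [349.29 257.42] collar [361.49 245.49]
247 []
```

View pics/z8.png

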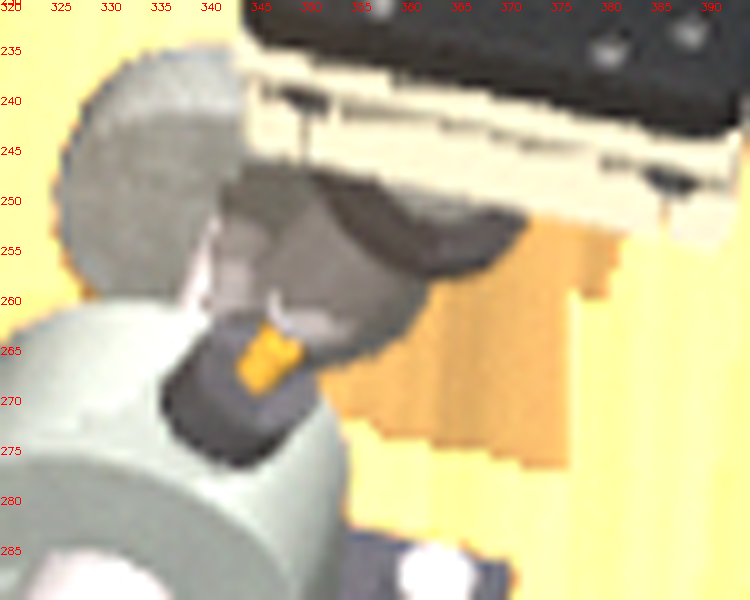

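The mouth is right above the nipple tip, with brass showing below its rim at (346.5,265), and nothing is touching yet. I'll nudge y by about 1.4 mm and advance along the axis.

Request:
{"name": "jog_arm", "arguments": {"targets": [{"xyz":[0,-0.018,0],"spin":0},{"xyz":[0.01,0,0.023],"spin":0},{"xyz":[0.01,0,0.023],"spin":0},{"xyz":[0.01,0,0.023],"spin":0},{"xyz":[0.01,0,0.023],"spin":0},{"xyz":[0,0,0],"spin":0},{"xyz":[0,0,0],"spin":0},{"xyz":[0,0,0],"spin":0},{"xyz":[0,0,0],"spin":0},{"xyz":[0,0,0],"spin":0}]}}

```text
time: 28.15
tool_pos: [503.3, 73.0, 177.9]
tcp_rot: [3.142, -0.0, -0.186]
contact_force: [-0.1, 0.6, -2.3]
grip_width: 25.3
finger_force: 30.0
```

Request:
{"name": "jog_arm", "arguments": {"targets": [{"xyz":[0.01,0,0.023],"spin":0},{"xyz":[0.01,0,0.023],"spin":0},{"xyz":[0.01,0,0.023],"spin":0},{"xyz":[0,0,0],"spin":0},{"xyz":[0,0,0],"spin":0},{"xyz":[0,0,0],"spin":0},{"xyz":[0,0,0],"spin":0},{"xyz":[0,0,0],"spin":0},{"xyz":[0,0,0],"spin":0},{"xyz":[0,0,0],"spin":0}]}}

```text
time: 29.4
tool_pos: [505.4, 72.6, 173.2]
tcp_rot: [-3.142, -0.0, -0.186]
contact_force: [-3.6, 1.5, 7.4]
grip_width: 25.5
finger_force: 30.0
```

Contact is a clean push along the axis of about 10 N. I'll press on.

Request:
{"name": "jog_arm", "arguments": {"targets": [{"xyz":[0.01,0,0.023],"spin":0},{"xyz":[0.01,0,0.023],"spin":0},{"xyz":[0,0,0],"spin":0},{"xyz":[0,0,0],"spin":0},{"xyz":[0,0,0],"spin":0},{"xyz":[0,0,0],"spin":0},{"xyz":[0,0,0],"spin":0},{"xyz":[0,0,0],"spin":0},{"xyz":[0,0,0],"spin":0},{"xyz":[0,0,0],"spin":0}]}}

```text
time: 30.65
tool_pos: [507.3, 72.2, 168.6]
tcp_rot: [3.142, -0.0, -0.186]
contact_force: [-2.4, 0.6, 2.6]
grip_width: 25.4
finger_force: 30.0
```

Request:
{"name": "jog_arm", "arguments": {"targets": [{"xyz":[0.01,0,0.023],"spin":0},{"xyz":[0.01,0,0.023],"spin":0},{"xyz":[0,0,0],"spin":0},{"xyz":[0,0,0],"spin":0},{"xyz":[0,0,0],"spin":0},{"xyz":[0,0,0],"spin":0},{"xyz":[0,0,0],"spin":0},{"xyz":[0,0,0],"spin":0},{"xyz":[0,0,0],"spin":0},{"xyz":[0,0,0],"spin":0}]}}

```text
time: 31.9
tool_pos: [508.4, 72.1, 166.6]
tcp_rot: [-3.142, -0.0, -0.186]
contact_force: [-8.8, 1.0, 17.7]
grip_width: 25.1
finger_force: 30.0
```

Request:
{"name": "jog_arm", "arguments": {"targets": [{"xyz":[0,0,0],"spin":0},{"xyz":[0,0,0],"spin":0},{"xyz":[0,0,0],"spin":0},{"xyz":[0,0,0],"spin":0},{"xyz":[0,0,0],"spin":0},{"xyz":[0,0,0],"spin":0},{"xyz":[0,0,0],"spin":0},{"xyz":[0,0,0],"spin":0},{"xyz":[0,0,0],"spin":0},{"xyz":[0,0,0],"spin":0}]}}

```text
time: 33.15
tool_pos: [508.4, 72.1, 166.6]
tcp_rot: [-3.141, -0.0, -0.186]
contact_force: [-9.6, 0.7, 17.4]
grip_width: 25.4
finger_force: 30.0
```

```bash
python3 ms.py side9
```

```text
[508.33  72.1  166.56] -0.18602819446883712 [-8.34  1.   15.81]
0.36 right edge [362.91 259.95] [355.79 269.39] -0.7543479378494959 mouth [349.91 266.86] collar [359.34 254.03]
0.42 right edge [360.69 259.4 ] [352.66 268.37] -0.8946106020453414 mouth [347.   265.38] collar [357.65 253.17]
0.48 right edge [358.49 258.75] [349.58 267.22] -1.051060138583655 mouth [344.16 263.8 ] collar [356.02 252.24]
253 [np.float64(347.0)]
254 []
255 [np.float64(355.0)]
256 []
257 []
258 [np.float64(366.89)]
259 [np.float64(366.21)]
260 [np.float64(365.59)]
261 [np.float64(364.66)]
262 [np.float64(363.61)]
263 [np.float64(361.95)]
264 [np.float64(358.5)]
265 [np.float64(356.75)]
266 [np.float64(353.5)]
267 [np.float64(351.77)]
268 [np.float64(351.24)]
269 [np.float64(351.48)]
270 [np.float64(352.3)]
271 [np.float64(353.04)]
[326 251]
[[ 62  64  65  64  63  65  67  67  66  63  66  66  81 108 107 106 109 105  85 109 107 106 108 108 108 108 107 108 108 107 106  94  93  94  93  97]
 [ 62  63  64  65  62  65  65  67  66  65  65  67  72  83 101 103 109 106  83 110 109 108 108 108 107 107 108 106 107 107 108
[... 2556 characters left out ...]
03  98  28  33  36  37  37  39  46  49  64  59  69  60  55  49  50  54  65  78  84  80  79  80  81  83  79  80]
 [ 98  96  97 100 100 101 102 101 101  99  49  34  38  38  37  35  40  45  48  47  52  49  51  49  52  59  59  66  84  78  78  80  82  80  77  79]
 [ 97  98  98 100 101 102 102 102 102 102  86  33  37  36  36  36  37  39  42  44  44  45  44  56  83  83  79  73  74  79  80  79  81  79  80  80]
 [ 97  99  99 101 102 102 101 101 103 104  98  51  34  35  36  34  34  33  34  35  35  30  43  89  99  92  89  80  59  79  80  80  81  79  79  80]
 [101 103 102 103 102 101 102 102 102 101 100  87  62  31  34  31  34  31  29  29  25  27  70 101  95  90  86  78  68  77  82  80  80  79  78  80]]
```

```bash
python3 -c "
from plant import bot
print(bot.close_job())"
```

```text
the job is handed in; nothing more can be done
None
```

I pumped the cleaner cap fully down and it sprang back, then pressed the coupler squarely onto the nipple until it snapped in; the job was handed in at about 33 s, still gripped and holding it against the hard stop at about 20 N (no verdict returned).

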